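# Right the fallen jar, then set the jar lift to float

## Robot

A 6-joint arm with a two-finger parallel gripper is mounted at the origin on the work surface. World frame = base frame: x ahead of the robot, y to its left, z up, the work surface at z = 0. Lengths are in m, angles in rad, forces in N, time in s.
With the tool pointing down it reaches from about 0.15 to 0.775 m from the base axis. Payload 6.1 kg.
Tool frame: the origin (TCP) lies between the finger pads; the fingertips stand 8 mm ahead of it and the grasp point (between the pads) lies 11 mm behind it; z points along the fingers, y is the line along which they close (so a half turn about z gives the same grasp; the last joint's range is limited). The gripper opens to 85 mm and grips with 20 to 120 N. Pads are 22 mm wide; open, the fingers measure 114 mm over their backs; the gripper's body (76 mm by 85 mm) begins 54 mm behind the grasp point. The pads swing forward as they close: fully open they stand 13 mm farther back than shut.
Start: joints at [1.108, 0.126, -0.04, 1.405, 0, 1.571], TCP at [0.234, 0.47, 0.239] pointing down, gripper open.
Joint ranges: [-2.72, 2.72], [-0.95, 1.95], [-1.27, 1.35], [-1.78, 2.02], [-1.46, 1.47], [-3.14, 3.14]. Speed limits (rad/s): [2.39, 2.39, 3.01, 3.14, 3.14, 3.14].

## Interface

Orientations are given as [roll, pitch, yaw] about the fixed x, y, z axes, in that order (R = Rz(yaw) Ry(pitch) Rx(roll)).
In Python, from workcell import bot gives the robot as it stands. The module is installed in compiled form; this text tells all that it offers.
- The arm moves only by the tool move_arm, never from a script. Its argument "targets" is one flat list of numbers, 4 for each row, row after row: the shift along the tool's x, y, z in mm, then the turn about the tool's z in rad. A call has 1 to 5 rows; each row is the pose to reach, as a shift and turn from the pose commanded when the call began, along the tool's axes at that moment; what a row does not reach only later rows make up. A row lasts 1/8 s, in which the tool goes at most 62.5 mm and 10.7 degrees, less where a joint would pass 70% of its speed; a pose out of reach is approached as far as the arm can. A call with a gripper value outside its range is refused whole. "fingers" is the finger opening in mm, from 0 to 85.4, set as the call begins (left out, the last holds). The fingers move at their own pace and stop on an object; "grip_force" is the grip in N (left out, the last holds). Time passes only in rows, so rows that repeat a pose let the fingers close. It gives the time, the measured TCP pose, the force, the opening and the grip force at its end, in the units of the state.
- bot.sense(): the state, without advancing time (a new reading comes with each control period).
- bot.snapshot(name): name is "scene" or "top" or "wrist"; returns a dict with "pixels" (400x640x3 uint8, red, green, blue), "fovy" (degrees; the focal length in pixels is half the picture's height over the tangent of half this angle, whatever the lens; pixels are square), "cx", "cy" (the principal point, pixels), "distortion" ([k1, k2, p1, p2, k3] as OpenCV has them; the pictures are not rectified), "pose" (4x4, takes a point from camera to world coordinates); the wrist camera has in their place "hand_eye" (4x4, takes a point from camera to tool coordinates, whose origin is the TCP and whose axes are the flange's). Camera axes: x right, y up, looking along -z (the intrinsics and any distortion apply to the point x, -y, -z); pixel columns grow to the right and rows downward; lengths in m; the calibration is good to about 2 mm. A picture is of the moment at which its call begins: read the wrist's pose just before it. There is no depth.
- bot.sign_off(): hands the job in; it is judged then, once.
The state is a dict: "t": time; "joint_positions": joint angles; "qvel": joint speeds; "joint_efforts": joint torques, N m; "position": TCP position; "orientation": TCP orientation; "contact_force": force on the tool from outside, world axes, zero at the start; "torque": the same for the moment, N m; "opening": finger opening in m; "finger_force": force on a finger pad.
Only numpy, scipy, OpenCV 4.12 (cv2) and the standard library are available. Lean on these libraries where they do the work, as an engineer would, in place of code of your own. Each camera call takes 0.05 s, during which the arm holds its last target. There are 200 camera calls.

## Task

One jar in the row on the jar lift has been tipped over: stand it upright on its base again, in the row between its two neighbours and down between the guide strips, setting it down gently. Only then push the lift's hydraulic lever forward, over its stiff detent and fully home into the float notch, so that it stays there when you let go. Leave the other jars and the kitchen things about as they are.

Things in the scene. Friction and masses are not known exactly. Their poses are not given: they have to be found in the camera images.
- lane: The jar lift: fixed low stainless platform, 350 x 140 mm, flat deck 30 mm above the counter; left or right of the valve, yaw varies. Two guide strips (6 mm wide, 6 mm high) run along its x axis, roughly away from the robot, 70 mm apart inside; the row of jars stands between them. Origin: centre of its underside: in its frame the row's middle line is y = 0, the deck z = 0.030.
- jar: The tipped jar: closed glass jar, 58 mm diameter, 100 mm tall (its top 14 mm is a steel lid, 55 mm wide), about 0.3 kg. Starts lying across the row on top of the two guide strips (its axis 65 mm above the counter), lid roughly to the robot's right (-y); may roll if knocked. Origin: centre of its base; its z axis runs from base to lid.
- jar_near: A like jar (58 x 100 mm) standing in the row at the end nearer the robot, 120 to 135 mm from the middle of the lane. Origin: centre of its base. Not to be disturbed.
- jar_far: A like jar (58 x 100 mm) standing in the row at the end farther from the robot, 120 to 135 mm from the middle of the lane. Origin: centre of its base. Not to be disturbed.
- valve: The lift's hydraulic valve: grey block 100 x 62 mm, top 70 mm above the counter, on a fixed foot plate 130 x 110 mm; the lever swings between two upright steel plates (top 125 mm above the counter, 26 mm over their outsides). Origin: centre of its underside. Forward for the lever is this body's +x, roughly away from the robot. Place and yaw vary, left or right of the lift.
- lever_pivot (a point): The lever's pivot, 60 mm above the counter; the pivot axis is the valve's y axis.
- lever (a joint): Lever angle, rad: 0 leans 0.43 towards the valve's -x, 0.43 is upright, 0.86 is the end stop and float notch, leaning 0.43 towards +x. Starts at 0 to 0.12. About 3 N at the grip moves it at first, 13 N near 0.5; the detent's top is at 0.68. Let go short of that it springs back; past it, it snaps on to 0.86 and stays.
- cup: Steel mug, 80 mm wide and 70 mm high, standing between the lift and the valve. Bystander. Origin: centre of its underside.
- bowl: Steel bowl, 110 mm wide and 50 mm high, standing beyond the work. Bystander. Origin: centre of its underside.
- spoon: Steel spoon lying on the counter between the lift and the valve, nearer the robot. Bystander.
- lever_grip (a point): Middle of the lever's black round hand grip, 28 mm in diameter with rounded ends, from 101 to 174 mm from the pivot along a 12 mm steel rod. This point is on its axis, 140 mm from the pivot, and moves in an arc in the valve's x-z plane.
Mind the look-alikes: they are no part of the job. What is shaped like the jar but blue, pink or turquoise is not meant.

How it is judged:
By the outcome, as a careful person would: the job done as asked, in the order asked, and still so for the second after the job is handed in, with the robot touching nothing.
It also fails if it takes over 72 s, if anything falls off the work surface, if the arm or the gripper's body presses on something with over 40 N, if the wrist force passes 120 N, or if a joint passes its speed limit or range.

## Working session

There is one attempt and no reset: what is moved stays moved. The work goes in short steps, Python scripts to look and compute and a tool call to move; the robot and the scene stay as the last step left them, time stands still between calls to the robot, and variables do not carry over. Pictures are saved under pics/ and viewed, at most 10 in all, crops included, and the job is handed in when it is done.

Besides the shell and the picture viewer there is one more tool, called by a JSON object that holds its "name" and its "arguments". move_arm: Moves the arm, as the interface text tells. Its arguments: {"type":"object","properties":{"targets":{"type":"array"},"fingers":{"type":"number"},"grip_force":{"type":"number"}},"required":["targets"]}

```bash
mkdir -p pics
cat > h.py <<'E'
import numpy as np, cv2, json
from workcell import bot
from scipy.spatial.transform import Rotation as Ro
def snap(n):
    s=bot.sense(); d=bot.snapshot(n)
    if 'pose' not in d:
        T=np.eye(4); T[:3,:3]=Ro.from_euler('xyz',s['orientation']).as_matrix(); T[:3,3]=s['position']
        d['pose']=T@np.array(d['hand_eye'])
    d['pose']=np.array(d['pose']); f=200/np.tan(np.radians(d['fovy'])/2)
    d['K']=np.array([[f,0,d['cx']],[0,f,d['cy']],[0,0,1.]]); d['D']=np.array(d['distortion'],float)
    return d
def ray(d,px):
    u=cv2.undistortPoints(np.array(px,float).reshape(-1,1,2),d['K'],d['D']).reshape(-1,2)
    v=np.c_[u[:,0],-u[:,1],-np.ones(len(u))]@d['pose'][:3,:3].T
    return d['pose'][:3,3],v
def onz(d,px,z):
    o,v=ray(d,px); return o+v*((z-o[2])/v[:,2])[:,None]
def proj(d,P):
    P=np.array(P,float).reshape(-1,3); c=(P-d['pose'][:3,3])@d['pose'][:3,:3]
    c=np.c_[c[:,0],-c[:,1],-c[:,2]]
    return cv2.projectPoints(c,np.zeros(3),np.zeros(3),d['K'],d['D'])[0].reshape(-1,2)
def save(d,n): cv2.imwrite('pics/'+n+'.png',d['pixels'][:,:,::-1])
E
python3 - <<'E'
from h import *
for n in('scene','top'):
    d=snap(n); save(d,n+'0'); print(n,d['pose'].round(3).tolist(),d['fovy'],d['D'])
s=bot.sense();print(s['position'],s['orientation'],s['t'])
E
```

```text
scene [[-0.819, -0.472, 0.327, 1.061], [0.574, -0.687, 0.446, 0.715], [0.014, 0.553, 0.833, 1.353], [0.0, 0.0, 0.0, 1.0]] 42.62565618078363 [-0.10077729  0.          0.          0.          0.        ]
top [[0.01, 0.997, -0.072, 0.485], [-1.0, 0.011, 0.005, 0.044], [0.006, 0.072, 0.997, 1.495], [0.0, 0.0, 0.0, 1.0]] 44.25358165089131 [-0.07831987  0.          0.          0.          0.        ]
[0.23425275 0.46947197 0.23860082] [-3.14018208e+00  1.39564278e-05  2.67876822e+00] 0.1
```

View pics/top0.png

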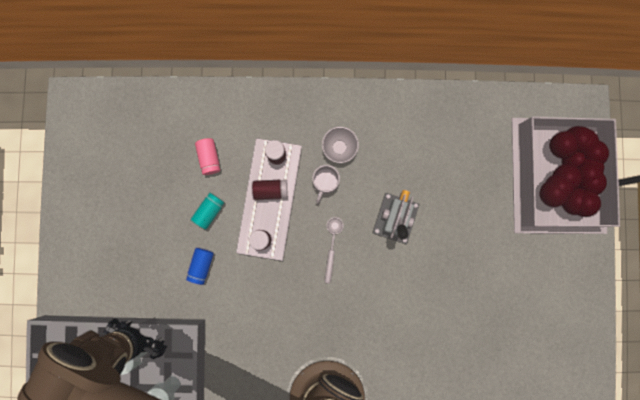

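View pics/scene0.png

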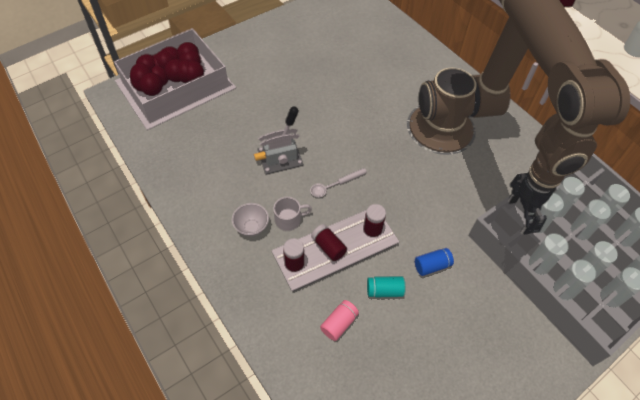

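The top view shows the lane with corners near (256,139), (301,145), (283,260) and (237,253). The tipped jar is at (268,189) with its lid at (284,189), and its neighbours are at (275,150) and (260,239). The cup is at (325,180), the valve at (397,217) and the black grip at (403,233). The scene view agrees. The blue, pink and turquoise jars are look-alikes.

Run:
```python
from h import *
from scipy.ndimage import label
d=snap('top')
print('lane',onz(d,[(256,139),(301,145),(283,260),(237,253)],.03).round(3).tolist())
print('nbr',onz(d,[(275,150),(260,239)],.13).round(3).tolist())
hsv=cv2.cvtColor(d['pixels'],cv2.COLOR_RGB2HSV).astype(int); p=d['pixels'].astype(int)
m=(p[:,:,0]>p[:,:,1]*1.6)&(p[:,:,0]<140)&(p[:,:,1]<60); m[:,:245]=0;m[:,310:]=0;m[:170]=0;m[215:]=0
r=cv2.minAreaRect(np.argwhere(m)[:,::-1].astype(np.float32)); b=cv2.boxPoints(r);print(r)
print('jar glass box',onz(d,b,.065).round(3).tolist(),onz(d,[r[0],(287,189.5)],.065).round(3).tolist())
s=snap('scene')
for (a,b_,n) in [((403,233),(292,115),'grip?')]:
    o1,v1=ray(d,[a]);o2,v2=ray(s,[b_])
    A=np.c_[v1[0],-v2[0]];t=np.linalg.lstsq(A,o2-o1,rcond=None)[0];P=o1+v1[0]*t[0];Q=o2+v2[0]*t[1];print(n,P,Q)
cr=np.vstack([cv2.resize(d['pixels'][130:270,230:440],None,fx=3.8,fy=3.8,interpolation=2)[:, :800]])
cv2.imwrite('pics/crop1.png',cr[:,:,::-1])
```

```text
lane [[0.774, 0.222, 0.03], [0.757, 0.086, 0.03], [0.412, 0.135, 0.03], [0.431, 0.272, 0.03]]
nbr [[0.723, 0.156, 0.13], [0.474, 0.193, 0.13]]
((266.0, 188.5), (17.0, 26.0), 90.0)
jar glass box [[0.645, 0.224, 0.065], [0.646, 0.148, 0.065], [0.596, 0.147, 0.065], [0.596, 0.223, 0.065]] [[0.621, 0.185, 0.065], [0.619, 0.124, 0.065]]
grip? [ 0.49430114 -0.19292312  0.189508  ] [ 0.49539907 -0.19382585  0.18967976]
```

View pics/crop1.png

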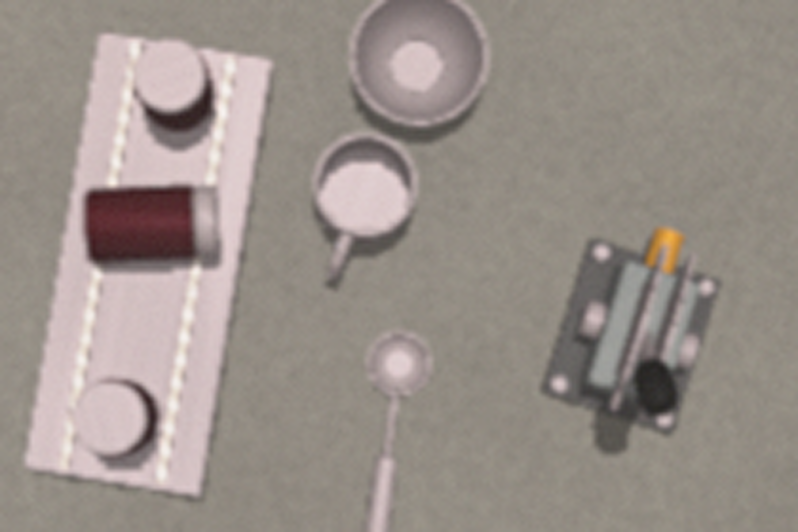

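The crop confirms the layout: the lane's yaw is about -0.14 and the jar's axis runs close to world -y. The lever grip is at about (0.494, -0.193, 0.190), and its height matches the 0.187 expected. I'll move above the jar next.

{"name": "move_arm", "arguments": {"targets": [-58,-14,0,0.15,-116,-27,0,0.3,-174,-41,0,0.45,-232,-54,0,0.6,-290,-68,0,0.75], "fingers": 85, "grip_force": 20}}

```text
t: 0.82
position: [0.4647, 0.278, 0.2392]
orientation: [3.142, -0.0, 1.924]
contact_force: [-0.1, 0.6, -0.3]
opening: 0.0849
finger_force: 0.0
```

```bash
cat >> h.py <<'E'
def go(x,y,z,yaw):
    s=bot.sense(); R=Ro.from_euler('xyz',s['orientation']).as_matrix(); 
    t=R.T@(np.array([x,y,z])-s['position'])*1000
    tx=np.arctan2(R[1,0],R[0,0]); turn=(tx-yaw+np.pi)%(2*np.pi)-np.pi
    print('t',round(s['t'],2),'pos',s['position'].round(4),'yaw',tx.round(3),'F',np.round(s['contact_force'],1),'open',round(s['opening'],4)); print('SHIFT',t.round(1),'turn',turn.round(3))
E
python3 -c "
from h import *
go(.62,.14,.24,1.571)"
```

```text
t 0.82 pos [0.4647 0.278  0.2392] yaw 1.924 F [-0.1  0.6 -0.3] open 0.0849
SHIFT [-183.2   97.9   -0.8] turn 0.353
```

{"name": "move_arm", "arguments": {"targets": [-50,27,0,0.12,-100,54,0,0.24,-150,80,0,0.353,-183,98,0,0.353,-183,98,0,0.353]}}

```text
t: 1.45
position: [0.6209, 0.1403, 0.2379]
orientation: [-3.14, 0.001, 1.572]
contact_force: [0.3, 0.3, -0.2]
opening: 0.0851
finger_force: 0.0
```

```bash
python3 -c "
from h import *
go(.62,.14,.24,1.571)
d=snap('wrist');save(d,'w1')
print(d['pose'].round(3).tolist())"
```

```text
t 1.45 pos [0.6209 0.1403 0.2379] yaw 1.572 F [ 0.3  0.3 -0.2] open 0.0851
SHIFT [-0.3 -0.9 -2.1] turn 0.001
[[1.0, -0.002, 0.001, 0.62], [0.001, 0.952, 0.306, 0.22], [-0.002, -0.306, 0.952, 0.372], [0.0, 0.0, 0.0, 1.0]]
```

View pics/w1.png

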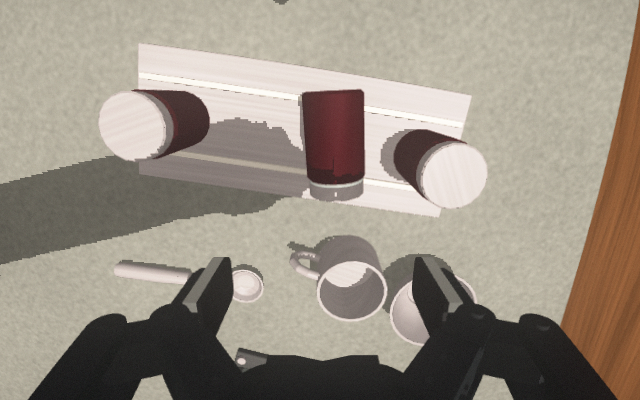

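The wrist view shows the jar's base end at row 91, columns 302-364. The glass ends at row 182 and the lid ends at row 199, centred on column 336. The strips, both neighbours and the cup are also visible.

Run:
```python
from h import *
d=snap('wrist')
print('edges z.065',onz(d,[(302,95),(364,93),(307,180),(363,180)],.068).round(4).tolist())
print('base top z.094',onz(d,[(334,90)],.094).round(4), 'seam top',onz(d,[(336,178)],.094).round(4),'lid end low',onz(d,[(336,199)],.065).round(4))
# strips: upper = left strip; ends
print('left strip',onz(d,[(139,75),(462,124)],.036).round(4).tolist(),'right strip',onz(d,[(139,152),(440,198)],.036).round(4).tolist())
print('lane corners',onz(d,[(139,43),(471,95),(440,217),(139,176)],.03).round(4).tolist())
print('lids',onz(d,[(132,125),(453,174)],.13).round(4).tolist())
```

```text
edges z.065 [[0.5998, 0.2233, 0.068], [0.6567, 0.2253, 0.068], [0.6035, 0.1427, 0.068], [0.659, 0.1429, 0.068]]
base top z.094 [[0.6283 0.2271 0.094 ]] seam top [[0.6311 0.1513 0.094 ]] lid end low [[0.6327 0.1221 0.065 ]]
left strip [[0.4312, 0.245, 0.036], [0.7653, 0.196, 0.036]] right strip [[0.4188, 0.1659, 0.036], [0.7509, 0.1144, 0.036]]
lane corners [[0.4322, 0.2764, 0.03], [0.7739, 0.2256, 0.03], [0.756, 0.0892, 0.03], [0.4106, 0.1375, 0.03]]
lids [[0.4726, 0.2021, 0.13], [0.7221, 0.164, 0.13]]
```

{"name": "move_arm", "arguments": {"targets": [-14,11,45,-0.02,-14,11,90,-0.02,-14,11,135,-0.02,-14,11,170,-0.02,-14,11,186,-0.02]}}

```text
t: 2.17
position: [0.6283, 0.1293, 0.0515]
orientation: [-3.138, 0.001, 1.598]
contact_force: [-1.6, -0.5, 1.7]
opening: 0.0846
finger_force: 0.0
```

{"name": "move_arm", "arguments": {"targets": [0,0,0,0,0,0,0,0,0,0,0,0,0,0,0,0,0,0,0,0], "fingers": 40, "grip_force": 20}}

```text
t: 2.8
position: [0.6318, 0.129, 0.0553]
orientation: [3.138, -0.001, 1.596]
contact_force: [1.2, 1.5, 6.9]
opening: 0.0544
finger_force: 22.5
```

```bash
python3 -c "
from h import *
go(.6315,.126,.115,1.59)
d=snap('wrist');save(d,'w2')
"
```

```text
t 2.8 pos [0.6318 0.129  0.0553] yaw 1.596 F [1.2 1.5 6.9] open 0.0544
SHIFT [ -2.9  -0.2 -59.7] turn 0.006
```

View pics/w2.png

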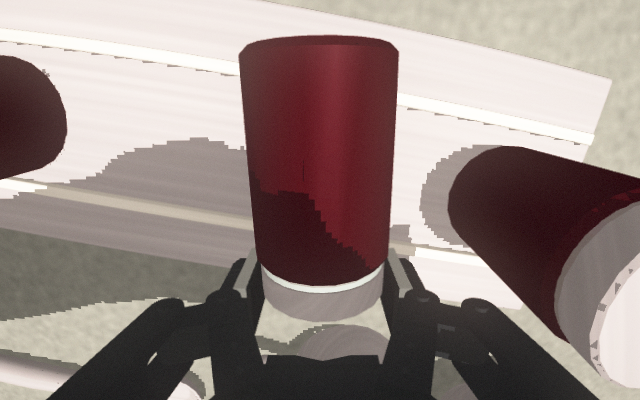

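The fingers hold the steel lid with the opening at 54.4 mm. The jar spans columns 240-398, with its base at row 40 and the lid seam at row 285. I'll lift slowly and see whether it pivots.

{"name": "move_arm", "arguments": {"targets": [0,0,-12,0,0,0,-24,0,0,0,-36,0,0,0,-48,0,0,0,-60,0]}}

```text
t: 3.48
position: [0.6305, 0.1284, 0.1141]
orientation: [3.142, 0.0, 1.596]
contact_force: [0.2, 0.2, -3.4]
opening: 0.0538
finger_force: 23.0
```

{"name": "move_arm", "arguments": {"targets": [0,0,-10,0,0,0,-20,0,0,0,-20,0,0,0,-20,0]}}

```text
t: 3.98
position: [0.6303, 0.1284, 0.1329]
orientation: [-3.141, 0.0, 1.596]
contact_force: [0.7, -0.0, -3.9]
opening: 0.0541
finger_force: 23.1
```

```bash
python3 -c "
from h import *
go(.6315,.126,.115,1.59)
d=snap('wrist');save(d,'w3')
"
```

```text
t 3.98 pos [0.6303 0.1284 0.1329] yaw 1.596 F [ 0.7 -0.  -3.9] open 0.0541
SHIFT [-2.4  1.1 17.9] turn 0.006
```

View pics/w3.png

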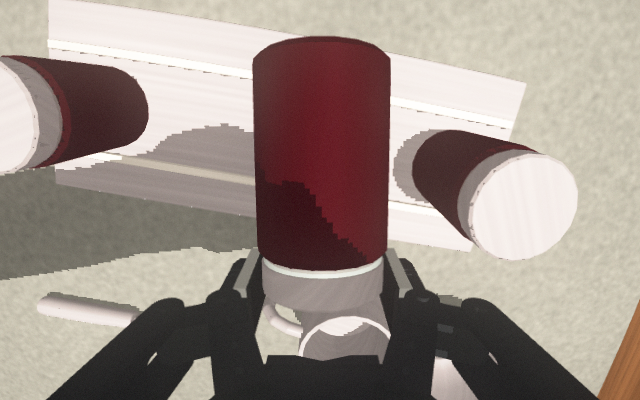

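The jar has begun to tilt: its base, at row 38, now sits lower than the lid. Pad friction is holding it there, so I'll try easing the grip through the opening command.

{"name": "move_arm", "arguments": {"targets": [0,0,0,0], "fingers": 53}}

```text
t: 4.15
position: [0.6302, 0.1284, 0.1327]
orientation: [-3.141, 0.0, 1.596]
contact_force: [1.1, -0.3, -4.3]
opening: 0.0541
finger_force: 23.1
```

```bash
cat >> h.py <<'E'
def tilt(d,show=1):
    p=d['pixels'].astype(int)
    m=((p[:,:,0]>p[:,:,1]*1.6)&(p[:,:,0]>35)).astype(np.uint8)
    n,l,st,c=cv2.connectedComponentsWithStats(m)
    k=min((i for i in range(1,n) if st[i,4]>1500),key=lambda i:abs(c[i][0]-320)); print('glass box',st[k])
E
python3 -c "
from h import *
d=snap('wrist');tilt(d)
"
```

```text
glass box [  254    37   136   234 29410]
```

{"name": "move_arm", "arguments": {"targets": [0,0,-60,0,0,0,-60,0,0,0,-45,0,0,0,-30,0,0,0,-15,0]}}

```text
t: 4.82
position: [0.6293, 0.1282, 0.1451]
orientation: [-3.138, 0.001, 1.596]
contact_force: [0.3, -0.0, -3.8]
opening: 0.0541
finger_force: 23.3
```

```bash
python3 -c "
from h import *
d=snap('wrist');tilt(d)
"
```

```text
glass box [  261    65   123   177 17842]
```

{"name": "move_arm", "arguments": {"targets": [0,0,-60,0,0,0,-60,0,0,0,-48,0,0,0,-35,0,0,0,-15,0], "fingers": 54}}

```text
t: 5.5
position: [0.6297, 0.1283, 0.1606]
orientation: [-3.139, 0.0, 1.596]
contact_force: [-0.9, 0.3, -2.8]
opening: 0.0545
finger_force: 22.8
```

```bash
python3 -c "
from h import *
d=snap('wrist');tilt(d);go(.6315,.126,.115,1.59)
"
```

```text
glass box [  264    95   117   147 11413]
t 5.55 pos [0.6284 0.128  0.1571] yaw 1.596 F [-1.4 -1.6 -7.4] open 0.0541
SHIFT [-2.   3.4 42.1] turn 0.006
```

{"name": "move_arm", "arguments": {"targets": [0,0,-60,0,0,0,-60,0,0,0,-45,0,0,0,-25,0,0,0,0,0]}}

```text
t: 6.18
position: [0.6293, 0.1282, 0.1595]
orientation: [-3.138, 0.001, 1.596]
contact_force: [0.2, 0.2, -3.5]
opening: 0.0542
finger_force: 22.0
```

```bash
python3 -c "
from h import *
d=snap('wrist');tilt(d)
"
```

```text
glass box [ 264  105  117  135 9845]
```

{"name": "move_arm", "arguments": {"targets": [0,0,-60,0,0,0,-60,0,0,0,-45,0,0,0,-25,0,0,0,0,0]}}

```text
t: 6.85
position: [0.6293, 0.1282, 0.1593]
orientation: [-3.138, 0.001, 1.596]
contact_force: [0.7, 0.6, -4.4]
opening: 0.0541
finger_force: 21.5
```

```bash
python3 -c "
from h import *
d=snap('wrist');tilt(d);go(.6315,.126,.115,1.59);save(d,'w4')
"
```

```text
glass box [ 264  112  116  131 8846]
t 6.9 pos [0.6276 0.1278 0.1551] yaw 1.596 F [-2.1  0.2 -8.6] open 0.0542
SHIFT [-1.9  4.2 40.1] turn 0.006
```

View pics/w4.png

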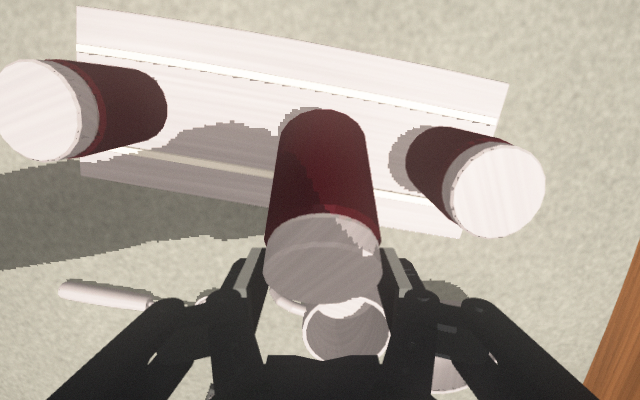

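The jar is now near upright: the lid disc shows at (322,258) and the base rim's top edge is at row 108. I'll work out the tilt that remains.

```bash
cat >> h.py <<'E'
def til(d,dL=.094):
    s=bot.sense(); P=np.array(s['position'])+[0,.002,.010]
    for a in range(-10,61,5):
        t=np.radians(a);u=np.array([0,np.sin(t),-np.cos(t)]);n=np.array([0,np.cos(t),np.sin(t)])
        print(a,'base rim row',proj(d,[P+u*dL+n*.029])[0,1].round(0),'seam top row',proj(d,[P+u*(dL-.086)+n*.029])[0,1].round(0),'lid far/near',proj(d,[P-u*(.1-dL)+n*.0275,P-u*(.1-dL)-n*.0275])[:,1].round(0))
E
python3 -c "
from h import *
d=snap('wrist');tilt(d);til(d)
"
```

```text
glass box [ 265  116  115  129 8561]
-10 base rim row 191.0 seam top row 213.0 lid far/near [223. 345.]
-5 base rim row 181.0 seam top row 213.0 lid far/near [226. 342.]
0 base rim row 170.0 seam top row 213.0 lid far/near [229. 340.]
5 base rim row 159.0 seam top row 214.0 lid far/near [233. 337.]
10 base rim row 149.0 seam top row 215.0 lid far/near [237. 333.]
15 base rim row 138.0 seam top row 217.0 lid far/near [242. 330.]
20 base rim row 128.0 seam top row 220.0 lid far/near [248. 326.]
25 base rim row 117.0 seam top row 223.0 lid far/near [253. 322.]
30 base rim row 107.0 seam top row 227.0 lid far/near [260. 318.]
35 base rim row 97.0 seam top row 231.0 lid far/near [266. 313.]
40 base rim row 87.0 seam top row 236.0 lid far/near [273. 309.]
45 base rim row 78.0 seam top row 242.0 lid far/near [280. 304.]
50 base rim row 69.0 seam top row 248.0 lid far/near [287. 299.]
55 base rim row 60.0 seam top row 254.0 lid far/near [294. 295.]
60 base rim row 52.0 seam top row 261.0 lid far/near [301. 290.]
```

{"name": "move_arm", "arguments": {"targets": [-5,0,-5,0,-15,0,-10,0,-25,0,-15,0,-35,0,-15,0,-40,0,-15,0]}}

```text
t: 7.58
position: [0.6316, 0.0874, 0.1786]
orientation: [3.141, -0.0, 1.595]
contact_force: [-1.0, -0.1, -3.3]
opening: 0.0541
finger_force: 21.5
```

{"name": "move_arm", "arguments": {"targets": [60,0,0,0,100,0,0,0,125,0,0,0,135,0,0,0,135,0,0,0]}}

```text
t: 8.2
position: [0.6281, 0.2232, 0.1781]
orientation: [-3.141, 0.001, 1.596]
contact_force: [-0.3, -1.2, -3.5]
opening: 0.0543
finger_force: 20.5
```

```bash
python3 -c "
from h import *
d=snap('wrist');tilt(d);til(d)
"|sed -n '1,9p'
```

```text
glass box [ 270  144  107   95 5169]
-10 base rim row 192.0 seam top row 213.0 lid far/near [223. 343.]
-5 base rim row 181.0 seam top row 213.0 lid far/near [226. 341.]
0 base rim row 170.0 seam top row 213.0 lid far/near [229. 339.]
5 base rim row 160.0 seam top row 214.0 lid far/near [233. 336.]
10 base rim row 149.0 seam top row 215.0 lid far/near [237. 332.]
15 base rim row 139.0 seam top row 217.0 lid far/near [242. 329.]
20 base rim row 129.0 seam top row 220.0 lid far/near [247. 325.]
25 base rim row 118.0 seam top row 223.0 lid far/near [253. 321.]
```

{"name": "move_arm", "arguments": {"targets": [-6,0,0,0,-18,0,0,0,-34,0,0,0,-50,0,0,0,-66,0,0,0]}}

```text
t: 8.88
position: [0.6298, 0.1558, 0.1784]
orientation: [3.141, 0.0, 1.595]
contact_force: [-0.1, 0.2, -3.6]
opening: 0.054
finger_force: 20.5
```

{"name": "move_arm", "arguments": {"targets": [-14,0,0,0,-24,0,0,0,-30,0,0,0,-30,0,0,0]}}

```text
t: 9.38
position: [0.6306, 0.1272, 0.1783]
orientation: [3.142, -0.0, 1.595]
contact_force: [-0.1, 0.4, -3.6]
opening: 0.0543
finger_force: 20.5
```

{"name": "move_arm", "arguments": {"targets": [38,0,0,0,65,0,0,0,80,0,0,0,85,0,0,0,85,0,0,0]}}

```text
t: 10.0
position: [0.6284, 0.2123, 0.1782]
orientation: [-3.142, 0.0, 1.596]
contact_force: [-0.6, -0.5, -3.7]
opening: 0.0538
finger_force: 20.2
```

```bash
python3 -c "
from h import *
d=snap('wrist');tilt(d);save(d,'w5');go(.62,.177,.145,1.423+.02)
"|sed -n '1,9p'
```

```text
glass box [ 270  152  107   88 3914]
t 10.05 pos [0.6284 0.2119 0.1783] yaw 1.595 F [-0.2  0.1 -3.2] open 0.0539
SHIFT [-34.6  -9.3  33.3] turn 0.152
```

View pics/w5.png

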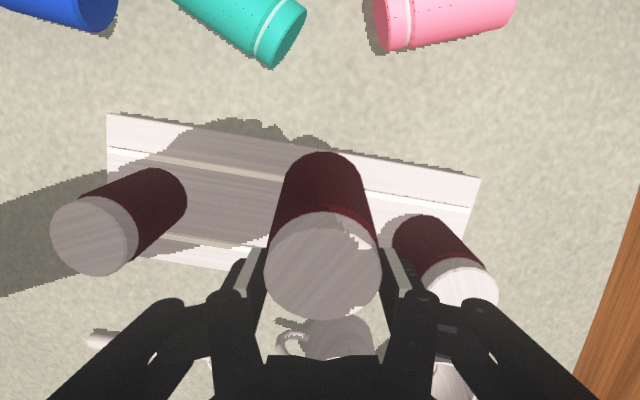

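The jar is nearly upright: the lid disc is centred at (322,266), about 118 px wide by 108 px tall, and the base rim is at row 151. Next I'll find the lid's centre relative to the tool and place the jar.

```bash
python3 -c "
from h import *
d=snap('wrist')
P=onz(d,[(322,266),(264,266),(380,266)],.194);print(P.round(4))
s=bot.sense()['position'];off=P[0]-s;print(off.round(4))
# offset along tool x ~ off[1]; at yaw 1.423
o=off[1];yaw=1.423
go(.60-o*np.cos(yaw),.179-o*np.sin(yaw),.145,yaw)
print('axis est base ctr at tilts',[ (a,proj(d,[P[0]+np.array([0,np.sin(np.radians(a))*.1,-np.cos(np.radians(a))*.1])+.029*np.array([0,np.cos(np.radians(a)),np.sin(np.radians(a))])])[0].round(0).tolist()) for a in (-5,0,3,6,9,12)])
"
```

```text
[[0.6272 0.2235 0.194 ]
 [0.6027 0.2229 0.194 ]
 [0.6517 0.2241 0.194 ]]
[-0.0013  0.0119  0.0157]
t 10.1 pos [0.6285 0.2117 0.1783] yaw 1.595 F [ 0.4 -0.3 -3.3] open 0.0539
SHIFT [-43.6 -31.3  33.3] turn 0.172
axis est base ctr at tilts [(-5, [323.0, 168.0]), (0, [323.0, 156.0]), (3, [323.0, 149.0]), (6, [324.0, 142.0]), (9, [324.0, 134.0]), (12, [324.0, 127.0])]
```

{"name": "move_arm", "arguments": {"targets": [-10,-8,6,0.05,-20,-16,12,0.1,-30,-24,20,0.15,-40,-31,28,0.172,-40,-31,28,0.172]}}

```text
t: 10.72
position: [0.5978, 0.1702, 0.15]
orientation: [-3.141, 0.001, 1.422]
contact_force: [1.3, 0.2, -3.7]
opening: 0.0541
finger_force: 20.2
```

```bash
python3 -c "
from h import *
go(.6,.172,.145,1.423)
d=snap('wrist');save(d,'w6');np.save('w6.npy',d,allow_pickle=True)
"
```

```text
t 10.72 pos [0.5978 0.1702 0.15  ] yaw 1.422 F [ 1.3  0.2 -3.7] open 0.0541
SHIFT [2.1 1.9 5. ] turn -0.001
```

View pics/w6.png

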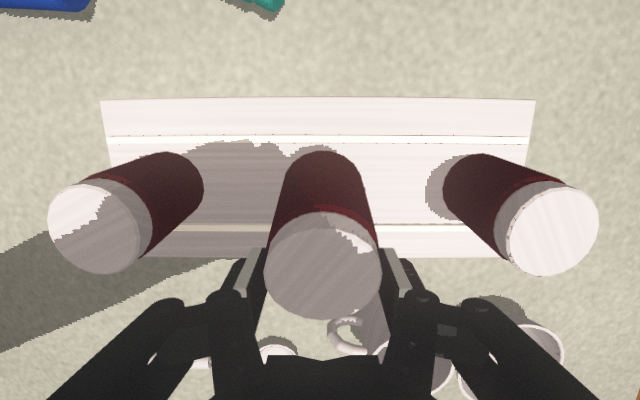

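The neighbour lids are centred at about (100,225) and (551,228), each around 105 px wide. The held lid spans columns 264-381 and rows 212-320, and its base rim is at row 151. I'll solve for the held jar's offset, height and tilt from those points.

```bash
cat >> h.py <<'E'
from scipy.optimize import least_squares
def fit(d,obs,s):
    # obs: lid far row, lid near row, width px, base far rim row ; unknown y,z of lid-top centre along tool x, tilt
    yaw=s['orientation'][2]; ex=np.array([np.cos(yaw),np.sin(yaw),0]); ey=np.array([np.sin(yaw),-np.cos(yaw),0]); ez=np.array([0,0,1.])
    S=np.array(s['position'])
    def f(q):
        y,z,t=q; u=np.sin(t)*ex-np.cos(t)*ez; n=np.cos(t)*ex+np.sin(t)*ez; C=S+y*ex+z*ez
        p=proj(d,[C+n*.0275,C-n*.0275,C+ey*.0275,C-ey*.0275,C+u*.1+n*.029])
        return np.array([p[0,1],p[1,1],abs(p[2,0]-p[3,0]),p[4,1]])-obs
    r=least_squares(f,[.005,.01,.1],x_scale=[.01,.01,.1]); y,z,t=r.x
    u=np.sin(t)*ex-np.cos(t)*ez; C=S+y*ex+z*ez
    print('lid off tool x',y.round(4),'z',z.round(4),'tilt deg',np.degrees(t).round(1),'res',r.fun.round(1),'lid',C.round(4),'base',(C+.1*u).round(4))
E
python3 - <<'E'
from h import *
d=np.load('w6.npy',allow_pickle=True).item()
fit(d,np.array([212,320,117,151]),bot.sense())
print('nbr lids',onz(d,[(100,225),(551,228)],.13).round(4),'strips', onz(d,[(110,139),(530,139),(140,228),(500,226)],.036).round(4).tolist())
E
```

```text
lid off tool x 0.0041 z 0.0064 tilt deg 4.5 res [ 2.4 -4.   3.7  1.8] lid [0.599  0.1749 0.1569] base [0.6001 0.1826 0.0572]
nbr lids [[0.4797 0.2029 0.13  ]
 [0.722  0.1649 0.13  ]] strips [[0.4362, 0.2448, 0.036], [0.7678, 0.195, 0.036], [0.4363, 0.1671, 0.036], [0.7447, 0.1229, 0.036]]
```

{"name": "move_arm", "arguments": {"targets": [1,0,6,0,1,0,12,0,1,0,16,0,1,0,20,0,1,0,22,0]}}

```text
t: 11.4
position: [0.5984, 0.1727, 0.1279]
orientation: [-3.141, 0.0, 1.424]
contact_force: [1.0, 0.1, -4.1]
opening: 0.0545
finger_force: 20.3
```

{"name": "move_arm", "arguments": {"targets": [0,0,1,0,0,0,2,0,0,0,2,0]}}

```text
t: 11.78
position: [0.5986, 0.1726, 0.1264]
orientation: [3.141, -0.0, 1.424]
contact_force: [0.6, 0.3, -3.3]
opening: 0.0543
finger_force: 20.3
```

{"name": "move_arm", "arguments": {"targets": [0,0,1,0,0,0,2,0,0,0,2,0]}}

```text
t: 12.15
position: [0.5985, 0.1726, 0.1242]
orientation: [-3.141, 0.0, 1.424]
contact_force: [0.1, 0.1, -4.7]
opening: 0.0541
finger_force: 20.3
```

{"name": "move_arm", "arguments": {"targets": [0,0,1,0,0,0,2,0,0,0,2,0]}}

```text
t: 12.52
position: [0.5988, 0.1731, 0.1237]
orientation: [3.14, -0.002, 1.424]
contact_force: [-1.3, 1.4, 4.7]
opening: 0.0539
finger_force: 20.9
```

{"name": "move_arm", "arguments": {"targets": [0,0,1,0,0,0,2,0,0,0,2,0]}}

```text
t: 12.9
position: [0.599, 0.1738, 0.1234]
orientation: [3.139, -0.004, 1.424]
contact_force: [-5.0, 2.1, 14.1]
opening: 0.0546
finger_force: 21.7
```

{"name": "move_arm", "arguments": {"targets": [0,0,1,0,0,0,2,0,0,0,2,0]}}

```text
t: 13.28
position: [0.6001, 0.1742, 0.1228]
orientation: [3.136, -0.005, 1.425]
contact_force: [-4.1, 2.2, 18.2]
opening: 0.0543
finger_force: 22.7
```

Contact came at the expected deck height. I'll ease the press off, nudge the lid toward the base side, then look.

{"name": "move_arm", "arguments": {"targets": [2,0,-2,0,4,0,-2,0,6,0,-2,0,6,0,-2,0]}}

```text
t: 13.78
position: [0.6004, 0.1779, 0.1224]
orientation: [3.138, 0.001, 1.423]
contact_force: [-1.9, -3.4, 10.5]
opening: 0.0542
finger_force: 22.0
```

```bash
python3 -c "
from h import *
go(.6,.18,.122,1.423)
d=snap('wrist');save(d,'w7');np.save('w7.npy',d,allow_pickle=True)
"
```

```text
t 13.78 pos [0.6004 0.1779 0.1224] yaw 1.423 F [-1.9 -3.4 10.5] open 0.0542
SHIFT [ 2.  -0.7  0.4] turn 0.0
```

View pics/w7.png

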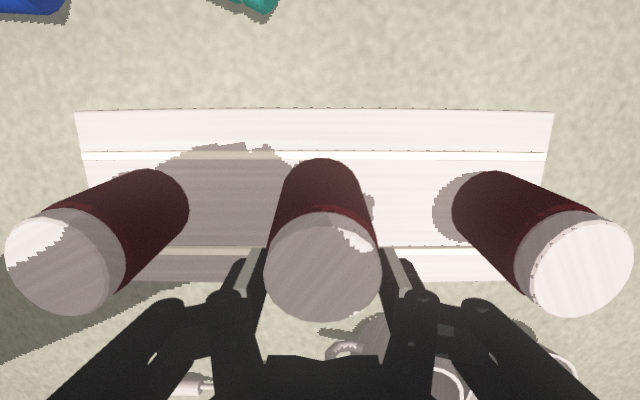

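The held base rim is at row 158 against 169-171 for the neighbours, while the lids line up (rows 212-321 against about 210-317). The base therefore sits close to the left strip, with a few degrees of tilt remaining.

Run:
```python
from h import *
d=np.load('w7.npy',allow_pickle=True).item()
fit(d,np.array([212,321,117,158]),bot.sense())
yaw=1.423; ex=np.array([np.cos(yaw),np.sin(yaw)])
def L(P): return (np.array(P)[:,:2]@ex).round(4)
print('strip L inner/outer @deck/top',L(onz(d,[(320,160)],.030)),L(onz(d,[(320,152)],.036)),'strip R',L(onz(d,[(210,246),(210,253)],.036)))
print('nbr base far rim',L(onz(d,[(160,169),(490,171)],.03)),'held rim at z .03/.036',L(onz(d,[(320,158)],.03)),L(onz(d,[(320,158)],.036)))
p=d['pixels'].astype(int); print([ (r,p[r,215].tolist()) for r in range(148,164,1)])
```

```text
lid off tool x 0.0042 z 0.0061 tilt deg 1.8 res [ 2.  -3.2  3.   1.3] lid [0.6011 0.1821 0.1285] base [0.6015 0.1852 0.0286]
strip L inner/outer @deck/top [0.3004] [0.3072] strip R [0.2346 0.2286]
nbr base far rim [0.2942 0.2926] held rim at z .03/.036 [0.3019] [0.303]
[(148, [167, 155, 148]), (149, [166, 153, 148]), (150, [178, 166, 156]), (151, [196, 183, 169]), (152, [206, 196, 179]), (153, [210, 198, 182]), (154, [204, 194, 179]), (155, [208, 197, 181]), (156, [209, 194, 179]), (157, [208, 196, 181]), (158, [201, 190, 175]), (159, [175, 162, 150]), (160, [168, 154, 148]), (161, [162, 149, 143]), (162, [165, 154, 148]), (163, [166, 153, 147])]
```

{"name": "move_arm", "arguments": {"targets": [0,0,-4,0,0,0,-9,0,-4,0,-10,0,-7,0,-10,0,-7,0,-10,0]}}

```text
t: 14.45
position: [0.5982, 0.1713, 0.13]
orientation: [-3.141, 0.0, 1.423]
contact_force: [-0.1, -0.4, -3.5]
opening: 0.0541
finger_force: 20.9
```

{"name": "move_arm", "arguments": {"targets": [0,0,3,0,0,0,6,0,0,0,8,0,0,0,9,0,0,0,9,0]}}

```text
t: 15.08
position: [0.5985, 0.1723, 0.1227]
orientation: [3.141, -0.002, 1.424]
contact_force: [-2.4, 1.5, 5.1]
opening: 0.0541
finger_force: 21.6
```

{"name": "move_arm", "arguments": {"targets": [0,0,2,0,2,0,3,0,4,0,3,0,4,0,3,0]}}

```text
t: 15.58
position: [0.6, 0.1769, 0.1213]
orientation: [3.138, -0.003, 1.425]
contact_force: [-3.2, 1.5, 11.6]
opening: 0.0541
finger_force: 22.9
```

Run:
```python
from h import *
go(.6,.18,.122,1.423)
d=snap('wrist');save(d,'w8');tilt(d)
yaw=1.423; ex=np.array([np.cos(yaw),np.sin(yaw)])
p=d['pixels'].astype(int)
c=p[:,318:323].mean(1); print([(r,c[r].round().tolist()) for r in range(140,180,3)])
print('strip col 215',[(r,p[r,215].tolist()) for r in range(146,166,2)])
```

```text
t 15.57 pos [0.6    0.1769 0.1213] yaw 1.425 F [-3.2  1.5 11.6] open 0.0541
SHIFT [ 3.1 -0.5 -0.7] turn 0.002
glass box [  46  199  140   92 3484]
[(140, [246.0, 239.0, 235.0]), (143, [247.0, 240.0, 236.0]), (146, [247.0, 239.0, 236.0]), (149, [209.0, 195.0, 185.0]), (152, [255.0, 254.0, 251.0]), (155, [255.0, 254.0, 252.0]), (158, [252.0, 249.0, 244.0]), (161, [139.0, 122.0, 117.0]), (164, [90.0, 66.0, 63.0]), (167, [90.0, 65.0, 62.0]), (170, [88.0, 62.0, 59.0]), (173, [87.0, 62.0, 60.0]), (176, [85.0, 59.0, 57.0]), (179, [84.0, 58.0, 56.0])]
strip col 215 [(146, [208, 193, 187]), (148, [171, 158, 153]), (150, [197, 185, 171]), (152, [208, 197, 181]), (154, [208, 197, 181]), (156, [206, 194, 180]), (158, [180, 169, 157]), (160, [165, 152, 147]), (162, [168, 154, 148]), (164, [168, 154, 149])]
```

{"name": "move_arm", "arguments": {"targets": [0,0,-1,0,0,0,-2,0,0,0,-2,0]}}

```text
t: 16.0
position: [0.5998, 0.176, 0.1216]
orientation: [3.139, -0.001, 1.424]
contact_force: [0.3, 1.4, 7.2]
opening: 0.0541
finger_force: 22.4
```

{"name": "move_arm", "arguments": {"targets": [0,0,0,0,0,0,0,0,0,0,0,0], "fingers": 57}}

```text
t: 16.38
position: [0.5987, 0.1754, 0.1197]
orientation: [-3.141, 0.001, 1.424]
contact_force: [0.4, 0.0, -0.5]
opening: 0.0572
finger_force: 0.4
```

Run:
```python
from h import *
go(.6,.18,.122,1.423)
d=snap('wrist');np.save('w9.npy',d,allow_pickle=True)
p=d['pixels'].astype(int)
for col in (320,):
  c=p[:,col-2:col+3].mean(1); print([(r,c[r].round().astype(int).tolist()) for r in list(range(146,182,2))+list(range(196,224,2))+list(range(306,346,2))])
```

```text
t 16.38 pos [0.5987 0.1754 0.1197] yaw 1.424 F [ 0.4  0.  -0.5] open 0.0572
SHIFT [ 4.7  0.7 -2.3] turn 0.001
[(146, [231, 220, 212]), (148, [248, 243, 234]), (150, [254, 253, 250]), (152, [254, 254, 251]), (154, [254, 253, 250]), (156, [238, 228, 218]), (158, [88, 66, 63]), (160, [85, 64, 61]), (162, [85, 64, 60]), (164, [84, 61, 59]), (166, [84, 61, 59]), (168, [84, 61, 57]), (170, [82, 59, 57]), (172, [83, 59, 58]), (174, [82, 59, 57]), (176, [81, 58, 55]), (178, [81, 58, 57]), (180, [81, 58, 56]), (196, [144, 132, 128]), (198, [144, 132, 128]), (200, [143, 131, 126]), (202, [220, 204, 198]), (204, [228, 216, 209]), (206, [240, 231, 227]), (208, [245, 238, 234]), (210, [246, 239, 235]), (212, [246, 239, 235]), (214, [246, 240, 236]), (216, [246, 239, 236]), (218, [197, 184, 178]), (220, [160, 148, 143]), (222, [158, 146, 141]), (306, [156, 145, 139]), (308, [156, 145, 138]), (310, [176, 168, 156]), (312, [205, 199, 180]), (314, [201, 196, 178]), (316, [206, 200, 184]), (318, [207, 201, 184]), (320, [203, 198, 180]), (322, [204, 199, 181]), (324, [204, 199, 181]), (326, [203, 198, 180]), (328, [189, 184, 168]), (330, [175, 169, 154]), (332, [138, 133, 121]), (334, [165, 160, 146]), (336, [197, 191, 174]), (338, [199, 195, 176]), (340, [203, 198, 181]), (342, [204, 197, 181]), (344, [198, 193, 176])]
```

Run:
```python
from h import *
d=np.load('w9.npy',allow_pickle=True).item(); e=np.load('w7.npy',allow_pickle=True).item()
p=d['pixels'].astype(int);q=e['pixels'].astype(int)
print('w7 c320',[(r,q[r,320].tolist()) for r in range(150,220,4)])
for y,n in((p,'w9'),(q,'w7')):
  # bright/lid vs red-ish mask per column transitions
  g=((y[:,:,0]-y[:,:,1])>0.22*y[:,:,0]).astype(np.uint8)
  k,l,st,c=cv2.connectedComponentsWithStats(g)
  for i in range(1,k):
    if st[i,4]>800: print(n,'reddish comp',st[i],c[i].round())
# lid ellipse of neighbours: top edge/bottom edge at columns
for col in (30,60,90,560,580,600):
  v=p[:,col].sum(1); gr=np.abs(np.diff(v)); print(col,[(int(r),int(v[r+1]-v[r])) for r in np.where(gr>90)[0] if 150<r<360])
```

```text
w7 c320 [(150, [212, 198, 188]), (154, [255, 254, 251]), (158, [121, 89, 87]), (162, [86, 59, 57]), (166, [87, 60, 58]), (170, [86, 61, 57]), (174, [83, 57, 54]), (178, [83, 56, 55]), (182, [79, 52, 50]), (186, [82, 52, 52]), (190, [77, 48, 49]), (194, [78, 49, 48]), (198, [72, 44, 42]), (202, [77, 47, 47]), (206, [86, 44, 46]), (210, [69, 43, 44]), (214, [145, 133, 126]), (218, [140, 131, 126])]
w9 reddish comp [ 264  158  113   74 2828] [321. 184.]
w9 reddish comp [  40  166  150  127 7388] [136. 211.]
w9 reddish comp [ 456  168  148  127 7389] [509. 213.]
w7 reddish comp [ 266  158  113   94 4609] [321. 195.]
w7 reddish comp [  41  169  148  125 7203] [136. 213.]
w7 reddish comp [ 452  171  145  124 7065] [504. 215.]
30 [(211, -160), (213, 146), (256, -196), (258, 124), (260, -148), (350, 160)]
60 [(195, -244), (196, -121), (203, 123), (216, 113), (217, 103), (239, -123), (240, -148), (338, 171), (339, -153), (340, 177)]
90 [(183, -346), (184, -192), (210, 142), (326, 237), (355, -101), (356, -211), (357, -136)]
560 [(188, -233), (189, -242), (211, 166), (236, 171), (240, -173), (242, 150), (313, -107), (352, -130), (354, 236), (357, -148), (358, -107)]
580 [(196, -126), (197, -334), (207, 142), (223, 140)]
600 [(206, -318), (207, -96), (209, 166), (216, 114), (217, 126)]
```

The jar stands after release, touching the left strip and about 6 mm off the row line. I'll regrasp it at mid height, which holds it upright, and move it to the middle.

{"name": "move_arm", "arguments": {"targets": [0,0,0,0,0,0,0,0,4,0,0,0,8,0,0,0,8,0,0,0], "fingers": 85}}

```text
t: 17.05
position: [0.6002, 0.184, 0.1203]
orientation: [3.142, -0.0, 1.424]
contact_force: [-0.2, 0.4, -0.3]
opening: 0.0849
finger_force: 0.0
```

{"name": "move_arm", "arguments": {"targets": [0,0,10,0,0,0,22,0,0,0,34,0,0,0,40,0,0,0,40,0]}}

```text
t: 17.68
position: [0.5998, 0.1833, 0.0795]
orientation: [-3.14, 0.001, 1.424]
contact_force: [-0.7, 0.6, 0.3]
opening: 0.0853
finger_force: 0.0
```

{"name": "move_arm", "arguments": {"targets": [0,0,0,0,0,0,0,0,0,0,0,0,0,0,0,0,0,0,0,0], "fingers": 40, "grip_force": 25}}

```text
t: 18.3
position: [0.6002, 0.1837, 0.081]
orientation: [3.141, -0.001, 1.424]
contact_force: [-3.2, 0.1, 5.4]
opening: 0.0574
finger_force: 27.5
```

Run:
```python
from h import *
go(.6,.18,.08,1.423)
d=snap('wrist')
p=d['pixels'].astype(int)
g=((p[:,:,0]-p[:,:,1])>0.22*p[:,:,0]).astype(np.uint8)
k,l,st,c=cv2.connectedComponentsWithStats(g)
for i in range(1,k):
    if st[i,4]>800: print('reddish',st[i],c[i].round())
```

```text
t 18.3 pos [0.6002 0.1837 0.081 ] yaw 1.424 F [-3.2  0.1  5.4] open 0.0574
SHIFT [-3.7  0.3  1. ] turn 0.001
reddish [ 249  183  147  116 6621] [321. 227.]
reddish [    0   192   168   164 13219] [ 94. 254.]
reddish [  477   195   163   164 13069] [549. 257.]
```

{"name": "move_arm", "arguments": {"targets": [0,0,-4,0,0,0,-9,0,-3,0,-10,0,-6,0,-10,0,-6,0,-10,0]}}

```text
t: 18.98
position: [0.5992, 0.1772, 0.0901]
orientation: [-3.141, 0.0, 1.423]
contact_force: [-0.5, -0.4, -4.0]
opening: 0.0574
finger_force: 27.3
```

```bash
cat >> h.py <<'E'
def reds():
    d=snap('wrist'); p=d['pixels'].astype(int)
    g=((p[:,:,0]-p[:,:,1])>0.22*p[:,:,0]).astype(np.uint8)
    k,l,st,c=cv2.connectedComponentsWithStats(g)
    for i in range(1,k):
        if st[i,4]>800: print('reddish',st[i],c[i].round())
    c=p[:,318:323].mean(1).sum(1); gr=np.diff(c); print('col320 edges',[(int(r),int(gr[r])) for r in np.where(abs(gr)>60)[0] if r>120])
    return d
E
python3 - <<'E'
from h import *
go(.6,.18,.08,1.423)
d=reds()
yaw=1.423; ex=np.array([np.cos(yaw),np.sin(yaw)])
p=d['pixels'].astype(int)
for col in(210,225,420,440):
  v=p[:,col].sum(1); gr=np.diff(v); rr=[int(r) for r in np.where(abs(gr)>40)[0] if 100<r<330]
  print(col,[(r,int(gr[r]),(onz(d,[(col,r+.5)],.036)[0,:2]@ex).round(4)) for r in rr])
E
```

```text
t 18.98 pos [0.5992 0.1772 0.0901] yaw 1.423 F [-0.5 -0.4 -4. ] open 0.0574
SHIFT [ 2.9  0.4 10.1] turn 0.0
reddish [    0   178   173   154 11634] [103. 235.]
reddish [  473   180   167   154 11537] [541. 237.]
reddish [ 249  183  146  116 6638] [321. 227.]
col320 edges [(156, -129), (157, 144), (158, 68), (177, -121), (178, -90), (181, -83), (182, -138), (245, 126), (246, 74), (359, -128), (360, -169)]
210 [(108, 43, np.float64(0.3371)), (109, 90, np.float64(0.3366)), (150, -254, np.float64(0.3127)), (157, 43, np.float64(0.3085)), (167, -67, np.float64(0.3024)), (268, 50, np.float64(0.2327)), (275, -70, np.float64(0.2272)), (290, -71, np.float64(0.2152)), (291, -146, np.float64(0.2144)), (292, -56, np.float64(0.2136))]
225 [(108, 73, np.float64(0.337)), (109, 63, np.float64(0.3365)), (148, -233, np.float64(0.3139)), (157, 41, np.float64(0.3085)), (166, -45, np.float64(0.3029)), (167, -69, np.float64(0.3023)), (270, -123, np.float64(0.2312)), (271, -166, np.float64(0.2305)), (272, -49, np.float64(0.2297))]
420 [(107, -42, np.float64(0.3376)), (109, 97, np.float64(0.3365)), (156, -52, np.float64(0.3091)), (157, -50, np.float64(0.3085)), (158, 128, np.float64(0.3079)), (265, -203, np.float64(0.2352)), (267, 41, np.float64(0.2336)), (268, 137, np.float64(0.2329)), (269, 58, np.float64(0.2321)), (271, -128, np.float64(0.2305)), (272, -305, np.float64(0.2298)), (273, -83, np.float64(0.229))]
440 [(108, -107, np.float64(0.3372)), (109, 173, np.float64(0.3366)), (157, -102, np.float64(0.3086)), (158, 156, np.float64(0.308)), (264, -213, np.float64(0.2358)), (267, 58, np.float64(0.2335)), (268, 139, np.float64(0.2327)), (269, 41, np.float64(0.2319)), (294, -445, np.float64(0.2119)), (295, -81, np.float64(0.2111))]
```

{"name": "move_arm", "arguments": {"targets": [3,0,3,0,3,0,6,0,3,0,7,0,3,0,8,0,3,0,8,0]}}

```text
t: 19.65
position: [0.5997, 0.1805, 0.0822]
orientation: [-3.141, 0.0, 1.424]
contact_force: [0.5, -0.0, -3.5]
opening: 0.0574
finger_force: 27.3
```

{"name": "move_arm", "arguments": {"targets": [0,0,1,0,0,0,2,0,0,0,2,0]}}

```text
t: 20.02
position: [0.5998, 0.1806, 0.081]
orientation: [3.141, -0.0, 1.424]
contact_force: [-1.7, 0.4, 2.4]
opening: 0.0573
finger_force: 27.7
```

Run:
```python
from h import *
go(.6,.18,.08,1.423)
d=reds()
```

```text
t 20.02 pos [0.5998 0.1806 0.081 ] yaw 1.424 F [-1.7  0.4  2.4] open 0.0573
SHIFT [-0.6  0.3  1. ] turn 0.001
reddish [ 249  183  147  116 6606] [322. 227.]
reddish [    0   187   167   164 13237] [ 92. 249.]
reddish [  478   190   162   163 13087] [550. 251.]
col320 edges [(164, -101), (166, 170), (180, -61), (181, -87), (182, -230), (183, -108), (245, 119), (246, 72), (359, -125), (360, -166)]
```

{"name": "move_arm", "arguments": {"targets": [0,0,0,0,0,0,0,0,0,0,0,0,0,0,0,0], "fingers": 61}}

```text
t: 20.58
position: [0.5998, 0.1806, 0.0802]
orientation: [3.142, -0.0, 1.424]
contact_force: [-0.4, 0.5, 0.3]
opening: 0.0608
finger_force: 0.0
```

Run:
```python
from h import *
go(.6,.18,.08,1.423)
d=reds()
```

```text
t 20.57 pos [0.5998 0.1806 0.0802] yaw 1.424 F [-0.4  0.5  0.3] open 0.0608
SHIFT [-0.5  0.3  0.2] turn 0.001
reddish [ 248  183  148  116 6715] [322. 228.]
reddish [    0   187   166   166 13393] [ 92. 250.]
reddish [  479   190   161   165 13237] [551. 252.]
col320 edges [(165, -127), (166, 158), (167, 67), (181, -77), (182, -264), (183, -171), (246, 103), (247, 63), (359, -120), (360, -168)]
```

{"name": "move_arm", "arguments": {"targets": [0,0,0,0,0,0,0,0,0,0,-10,0,0,0,-30,0,0,0,-60,0], "fingers": 85}}

```text
t: 21.25
position: [0.5993, 0.1804, 0.1408]
orientation: [-3.14, 0.001, 1.424]
contact_force: [0.7, -0.6, 0.8]
opening: 0.0851
finger_force: 0.0
```

{"name": "move_arm", "arguments": {"targets": [0,0,-40,0,0,0,-80,0,0,0,-95,0,0,0,-95,0]}}

```text
t: 21.75
position: [0.6002, 0.1807, 0.2363]
orientation: [3.14, -0.001, 1.424]
contact_force: [0.1, 0.2, -0.3]
opening: 0.0852
finger_force: 0.0
```

Run:
```python
from h import *
go(.6,.18,.08,1.423)
d=reds()
p=d['pixels'].astype(int)
yaw=1.423; ex=np.array([np.cos(yaw),np.sin(yaw)])
# lids: bright/gray discs - rim positions on deck and lateral comparisons
print([(onz(d,[(c,r)],.03)[0,:2]@ex).round(4) for c,r in ((320,0),)])
s=snap('scene'); 
for z in(.13,): 
  pts=[(.4745,.198,z),(.60,.181,z),(.7225,.160,z)]
  print(proj(s,pts).round(0).tolist())
t=snap('top'); print(proj(t,[(.60,.181,.13),(.60,.181,.03)]).round(0).tolist())
for nm,D in(('top',t),('scene',s)): save(D,nm+'_e')
g=((p[:,:,0]-p[:,:,1])>0.22*p[:,:,0]); 
for im,n in((s,'scene'),(t,'top')):
  q=im['pixels'].astype(int); g=((q[:,:,0]>1.6*q[:,:,1])&(q[:,:,0]<140)).astype(np.uint8)
  k,l,st,c=cv2.connectedComponentsWithStats(g); print(n,[(st[i].tolist()) for i in range(1,k) if 20<st[i,4]<1500])
```

```text
t 21.75 pos [0.6002 0.1807 0.2363] yaw 1.424 F [ 0.1  0.2 -0.3] open 0.0852
SHIFT [ -0.9  -0.4 156.3] turn 0.001
reddish [ 589    0   51  400 9509] [623. 265.]
reddish [ 152  148   79   73 1972] [205. 173.]
reddish [ 413  150   77   68 1803] [438. 173.]
col320 edges [(136, 127), (141, -87), (144, -113), (145, -326), (161, 88), (162, 65), (164, 121), (165, 79), (185, -63), (186, -73), (187, -109), (191, 62), (193, -65), (225, 149), (226, 63), (277, 66), (359, -155), (360, -204)]
[np.float64(0.4377)]
[[376.0, 212.0], [336.0, 230.0], [295.0, 247.0]]
[[265.0, 194.0], [268.0, 197.0]]
scene [[556, 0, 18, 6, 88], [364, 218, 20, 19, 233], [326, 238, 19, 16, 216], [285, 255, 19, 16, 215]]
top []
```

The jar stands: the scene camera shows three similar glass blobs in one line. Next is the lever, so I'll work out the valve's yaw and pivot.

Run:
```python
from h import *
t=snap('top');s=snap('scene')
c=np.array([(590,240),(720,280),(672,432),(545,393)])/3.8+[230,130]
P=onz(t,c,.008);print(P.round(4).tolist(),'ctr',P.mean(0).round(4))
print('yaw',[np.arctan2(*(a-b)[[1,0]]).round(3) for a,b in((P[0],P[3]),(P[1],P[2]))])
yaw=np.mean([np.arctan2(*(a-b)[[1,0]]) for a,b in((P[0],P[3]),(P[1],P[2]))])
def blob(d,x0,x1,y0,y1):
    q=d['pixels'].astype(int); m=(q.max(2)<45).astype(np.uint8); M=np.zeros_like(m);M[y0:y1,x0:x1]=m[y0:y1,x0:x1]
    k,l,st,ce=cv2.connectedComponentsWithStats(M); i=1+np.argmax(st[1:,4]); print(st[i],ce[i].round(1)); return ce[i]
a=blob(t,390,415,222,245); b=blob(s,280,305,100,130)
o1,v1=ray(t,[a]);o2,v2=ray(s,[b]);r=np.linalg.lstsq(np.c_[v1[0],-v2[0]],o2-o1,rcond=None)[0]
G=(o1+v1[0]*r[0]+o2+v2[0]*r[1])/2; print('grip',G.round(4),'gap',np.linalg.norm(o1+v1[0]*r[0]-o2-v2[0]*r[1]).round(4))
e=np.array([np.cos(yaw),np.sin(yaw)]); n=np.array([-e[1],e[0]]); print('grip in valve frame',((G[:2]-P.mean(0)[:2])@e).round(4),((G[:2]-P.mean(0)[:2])@n).round(4),'yaw',yaw)
st=G[:2]-e*.07; print(st); go(st[0],st[1],.236,np.pi+yaw); go(st[0],st[1],.236,yaw)
print(bot.sense()['joint_positions'])
```

```text
[[0.6161, -0.1718, 0.008], [0.5851, -0.2764, 0.008], [0.4635, -0.2375, 0.008], [0.4936, -0.136, 0.008]] ctr [ 0.5396 -0.2054  0.008 ]
yaw [np.float64(-0.284), np.float64(-0.309)]
[398 226   4   6   9] [399.3 228.6]
[287 108  11  17 113] [291.5 116. ]
grip [ 0.5056 -0.1805  0.2036] gap 0.0004
grip in valve frame -0.0397 0.0139 yaw -0.29669931240914527
[ 0.43868468 -0.16007979]
t 22.0 pos [0.5991 0.1804 0.2335] yaw 1.424 F [ 0.1 -0.1  0. ] open 0.0849
SHIFT [-360.3 -108.9   -1.8] turn -1.421
t 22.0 pos [0.5991 0.1804 0.2335] yaw 1.424 F [ 0.1 -0.1  0. ] open 0.0849
SHIFT [-360.3 -108.9   -1.8] turn 1.721
[ 2.92440530e-01  3.24035026e-01  1.97211335e-01  1.44680612e+00
 -7.37125144e-06  2.01022949e+00]
```

The grip lies on the valve's midline (lateral error about 1 mm), the valve's yaw is about -0.297 and its centre is (0.540, -0.205). I'll move behind the lever with the fingers closed.

{"name": "move_arm", "arguments": {"targets": [-50,-18,-25,-0.17,-100,-37,-25,-0.34,-150,-55,-25,-0.51,-200,-73,-25,-0.68,-250,-92,-25,-0.85], "fingers": 0}}

```text
t: 22.62
position: [0.4708, -0.0545, 0.2594]
orientation: [-3.141, -0.001, 2.28]
contact_force: [0.4, -0.7, -0.1]
opening: 0.0001
finger_force: 0.0
```

Run:
```python
from h import *
go(.411,-.166,.26,np.pi-.297)
```

```text
t 22.62 pos [ 0.4708 -0.0545  0.2594] yaw 2.28 F [ 0.4 -0.7 -0.1] open 0.0001
SHIFT [ -45.7 -117.9   -0.5] turn -0.565
```

{"name": "move_arm", "arguments": {"targets": [-15,-39,0,-0.17,-30,-78,0,-0.34,-46,-118,0,-0.5,-46,-118,0,-0.565,-46,-118,0,-0.565]}}

```text
t: 23.25
position: [0.4112, -0.1649, 0.2596]
orientation: [3.141, -0.001, 2.837]
contact_force: [1.0, 0.2, -0.7]
opening: -0.0003
finger_force: 0.0
```

Run:
```python
from h import *
go(.411,-.166,.182,np.pi-.297)
d=snap('wrist'); p=d['pixels'].astype(int)
# expected pixels: grip centre, plates
print(proj(d,[(.495,-.193,.188),(.54,-.205,.06)]).round(0).tolist())
q=d['pixels'].max(2); m=(q<45).astype(np.uint8)
k,l,st,c=cv2.connectedComponentsWithStats(m)
print([(st[i].tolist(),c[i].round().tolist()) for i in range(1,k) if st[i,4]>300])
print('brightest orange', np.argwhere((p[:,:,0]>170)&(p[:,:,2]<90)&(p[:,:,1]<180)).mean(0) )
```

```text
t 23.25 pos [ 0.4112 -0.1649  0.2596] yaw 2.837 F [ 1.   0.2 -0.7] open -0.0003
SHIFT [-0.2 -1.1 77.6] turn -0.008
[[320.0, 322.0], [322.0, 283.0]]
[([606, 105, 34, 51, 1368], [625.0, 130.0]), ([598, 207, 42, 58, 1603], [623.0, 232.0]), ([68, 245, 509, 155, 36516], [323.0, 353.0]), ([603, 307, 37, 49, 549], [625.0, 332.0]), ([0, 366, 58, 34, 1132], [24.0, 382.0])]
brightest orange [nan nan]<stdin>:9: RuntimeWarning: Mean of empty slice.
  ret = um.true_divide(
```

{"name": "move_arm", "arguments": {"targets": [0,-1,30,0,0,-1,60,0,0,-1,78,0,0,-1,78,0]}}

```text
t: 23.8
position: [0.4108, -0.1647, 0.1808]
orientation: [3.141, -0.003, 2.839]
contact_force: [0.1, 0.1, -0.2]
opening: -0.0006
finger_force: 0.0
```

{"name": "move_arm", "arguments": {"targets": [-12,0,0,0,-24,0,0,0,-36,0,0,0,-46,0,0,0,-56,0,0,0]}}

```text
t: 24.42
position: [0.4657, -0.1826, 0.1822]
orientation: [-3.142, -0.0, 2.839]
contact_force: [-0.1, -0.1, 0.1]
opening: 0.0001
finger_force: 0.0
```

{"name": "move_arm", "arguments": {"targets": [-10,0,0,0,-20,0,0,0,-30,0,0,0,-36,0,0,0]}}

```text
t: 24.92
position: [0.4978, -0.1922, 0.181]
orientation: [3.141, -0.005, 2.839]
contact_force: [-8.6, 3.9, 1.3]
opening: 0.0001
finger_force: 0.0
```

{"name": "move_arm", "arguments": {"targets": [-10,0,0,0,-20,0,0,0,-30,0,0,0]}}

```text
t: 25.3
position: [0.5256, -0.2004, 0.182]
orientation: [3.14, -0.006, 2.839]
contact_force: [-14.7, 7.7, 10.2]
opening: -0.0004
finger_force: 8.3
```

{"name": "move_arm", "arguments": {"targets": [-10,0,0,0,-20,0,0,0,-28,0,0,0]}}

```text
t: 25.68
position: [0.5552, -0.2105, 0.182]
orientation: [-3.141, -0.0, 2.839]
contact_force: [0.1, -0.5, 0.6]
opening: 0.0003
finger_force: 0.0
```

{"name": "move_arm", "arguments": {"targets": [-6,0,0,0,-12,0,0,0,-12,0,0,0]}}

```text
t: 26.05
position: [0.5665, -0.2141, 0.1822]
orientation: [-3.142, -0.0, 2.839]
contact_force: [0.3, -0.3, 0.1]
opening: -0.0
finger_force: 0.0
```

The lever has snapped away from the fingers. I'll push a little further to make sure it is home, then back off.

{"name": "move_arm", "arguments": {"targets": [-5,0,0,0,-10,0,0,0,-10,0,0,0]}}

```text
t: 26.42
position: [0.5683, -0.2146, 0.1817]
orientation: [-3.142, -0.015, 2.839]
contact_force: [-27.0, 8.2, 11.0]
opening: -0.0004
finger_force: 14.9
```

{"name": "move_arm", "arguments": {"targets": [20,0,0,0,50,0,0,0,80,0,-20,0,110,0,-60,0,140,0,-80,0]}}

```text
t: 27.05
position: [0.4417, -0.1751, 0.2645]
orientation: [-3.141, 0.003, 2.839]
contact_force: [0.4, -0.1, -0.3]
opening: -0.0002
finger_force: 0.0
```

Run:
```python
from h import *
s=snap('scene')
e=np.array([np.cos(-.297),np.sin(-.297)])
b=s['pixels'].astype(int)
q=b.max(2);m=(q<45).astype(np.uint8)
k,l,st,c=cv2.connectedComponentsWithStats(m); print([(st[i].tolist(),c[i].round().tolist()) for i in range(1,k) if 30<st[i,4]<400])
for L in(-.43,.25,.43):
  print(L,proj(s,[(.545+.14*np.sin(L)*e[0],-.207+.14*np.sin(L)*e[1],.06+.14*np.cos(L))]).round(0).tolist())
g=((b[:,:,0]>1.6*b[:,:,1])&(b[:,:,0]<140)).astype(np.uint8)
k,l,st,c=cv2.connectedComponentsWithStats(g); print([(st[i].tolist()) for i in range(1,k) if 100<st[i,4]<1500])
S=bot.sense();print(S['t'],S['position'],S['contact_force'])
```

```text
[([507, 0, 27, 9, 169], [519.0, 3.0]), ([438, 70, 28, 21, 396], [451.0, 78.0]), ([252, 117, 15, 15, 116], [259.0, 124.0]), ([457, 134, 30, 16, 253], [471.0, 143.0])]
-0.43 [[294.0, 115.0]]
0.25 [[265.0, 120.0]]
0.43 [[257.0, 124.0]]
[[364, 218, 19, 18, 224], [326, 237, 19, 17, 213], [285, 254, 19, 17, 215]]
27.1 [ 0.43925668 -0.17432959  0.26725447] [-1.60159533  0.5947134   1.87878726]
```

The lever stays in its notch: the grip is at (259,124), against (257,124) expected. All three jars stand and the arm touches nothing.

{"name": "move_arm", "arguments": {"targets": [0,0,0,0,0,0,0,0]}}

```text
t: 27.35
position: [0.4424, -0.1753, 0.2616]
orientation: [3.142, -0.0, 2.839]
contact_force: [0.6, 1.0, -0.1]
opening: -0.0003
finger_force: 0.0
```

```bash
python3 -c "
from workcell import bot
print(bot.sign_off())"
```

```text
the job is handed in; nothing more can be done
None
```

I stood the jar upright in the row between the guide strips, then pushed the lever home into its float notch, where it stayed; the job was handed in at about 27 s, and sign-off returned no verdict.

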